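# Close the clip box of modelling tools

### The job

Packing up at the modelling table: close the open orange tool box without gripping anything. Push its standing lid over with the fingertips until it lies fully shut on the box, then push both front clips down until they lie flat against the front of the box. Only push, and never harder than 50 N; do not lift or shove the box, and leave the mug, the jar and the wooden modelling stick as they are.

Things in the scene. Friction and masses are not known exactly. Their poses are not given: they have to be found in the camera images.
- toolbox: Orange plastic clip box, loose, 1.7 to 2.4 kg, on the table; a sideways push over about 8 N slides it. Origin: centre of its underside; +x from the front (clips) to the back (hinge), +y to the left clip, +z up. Tub 116 x 198 mm over the rim, 110 x 190 mm below, rim 70 mm high. With the lid shut its flat top is at z = 88 mm, covering x -58 to 58, y -99 to 99 mm.
- lid (a joint): Lid angle, rad: 0 = shut, level on the box; 1.57 = upright over the back; stop at 2.05. Starts at 1.65 to 1.95, leaning back past upright. Stiff hinge (friction 0.12 N m, lid weight 0.06 N m): it stays where it is left and does not fall shut, so it must be pushed all the way.
- lid_hinge (a point): Middle of the lid's hinge line, which runs along the box's y at box x = 58, z = 74 mm. The lid is a plate 198 mm wide reaching 116 mm from this line; its outer face (the top when shut) lies 14 mm off the line.
- lid_edge (a point): Middle of the lid's free (front) edge, on its outer face. The clips stick out past this edge on both sides of it, leaving 70 mm clear between them.
- clip_left (a joint): Angle of the clip on the box's +y side, rad: 0 = hanging flat against the box front (closed), 1.57 = sticking straight out in the plane of the lid, stop at 1.9. Starts at 1.1 to 1.75. Stiff hinge (0.035 N m, 1.2 N at the free edge): stays where it is left; pushed near the free edge it goes flat most easily.
- clip_right (a joint): The same for the clip on the box's -y side.
- clip_left_tip (a point): Middle of the left clip's free edge, outer face. The clip is a flap 46 mm wide, 3 mm thick, on the lid's front edge, centred at box y = 58 mm; with the lid shut its hinge line is at box x = -62.5, z = 80 mm. It reaches 31 mm from that line (closed: down to z = 49 mm); a thumb lip stands out 3 mm at the free edge.
- clip_right_tip (a point): Middle of the right clip's free edge, outer face; the same flap, centred at box y = -58 mm.
- mug: Black mug, 95 mm high, 80 mm across, with a handle; loose, on the table beside the box (either side), to be left alone. Origin: centre of its underside.
- jar: Glass jar with a steel cap, 85 mm high, 64 mm across; loose, on the table on the other side of the box, to be left alone. Origin: centre of its underside.
- stick: Wooden modelling stick, 180 x 18 x 10 mm, lying loose on the table in front of the box, to be left alone. Origin: on its underside, 75 mm from the plain end; x axis along it.

How it is judged:
By the outcome, as a careful person would: the job done as asked, in the order asked, and still so for the second after the job is handed in, with the robot touching nothing.
It also fails if it takes over 48 s, if anything falls off the work surface, if the arm or the gripper's body presses on something with over 40 N, if the wrist force passes 120 N, or if a joint passes its speed limit or range.

### The arm

A 6-joint arm with a two-finger parallel gripper is mounted at the origin on the work surface. World frame = base frame: x ahead of the robot, y to its left, z up, the work surface at z = 0. Lengths are in mm, angles in rad, forces in N, time in s.
With the tool pointing down it reaches from about 350 to 775 mm from the base axis. Payload 7.3 kg.
Tool frame: the origin (TCP) lies at the centre of the arm's flange, where the gripper is bolted on; the fingertips stand 178 mm ahead of it and the grasp point (between the pads) lies 159 mm ahead of it; z points along the fingers, y is the line along which they close (so a half turn about z gives the same grasp; the last joint's range is limited). The gripper opens to 92 mm and grips with 3 to 60 N. Pads are 19 mm wide; open, the fingers measure 130 mm over their backs; the gripper's body (75 mm by 190 mm) begins 47 mm behind the grasp point.
Start: joints at [-0.146, 0.342, 1.524, -0, 1.275, -0.146], TCP at [525.003, 0.022, 404.741] pointing down, gripper open.
Joint ranges: [-2.53, 2.53], [-0.77, 2.02], [0.04, 2.7], [-1, 4.14], [0.28, 2.66], [-3.11, 3.11]. Speed limits (rad/s): [2.57, 2.57, 3.14, 3.14, 3.14, 3.14].

### API

Orientations are given as [roll, pitch, yaw] about the fixed x, y, z axes, in that order (R = Rz(yaw) Ry(pitch) Rx(roll)).
In Python, from plant import * gives the robot as it stands. The module is installed in compiled form; this text tells all that it offers.
- The arm moves only by the shell command python3 -m inch 'ROWS'. ROWS is JSON, a list of rows, each a list of 5 numbers: the shift along the tool's x, y, z in m, then the turn about the tool's z in rad, then the opening, from 0 (shut) to 1 (fully open). In form: [[tx, ty, tz, spin, claw], ...]. A call has 1 to 8 rows; each row is the pose to reach, as a shift and turn from the pose commanded when the call began, along the tool's axes at that moment; what a row does not reach only later rows make up. A row lasts 1/12 s, in which the tool goes at most 41.7 mm and 7.16 degrees, less where a joint would pass 70% of its speed; a pose out of reach is approached as far as the arm can. A call with a gripper value outside its range is refused whole. The fingers move at their own pace and stop on an object; the grip force is fixed at half the most. Time passes only in rows, so rows that repeat a pose let the fingers close. It gives the time, the measured TCP pose, the force, the opening and the grip force at its end, in the units of the state.
- get_obs(): the state, without advancing time (a new reading comes with each control period).
- capture(name): name is "scene" or "side" or "wrist"; returns a dict with "color" (400x640x3 uint8, red, green, blue), "intrinsics" (3x3 intrinsics, pixels), "pose" (4x4, takes a point from camera to world coordinates). Camera axes: x right, y down, z forward; pixel columns grow to the right and rows downward; lengths in mm; the calibration is good to about 2 mm. A picture is of the moment at which its call begins. There is no depth.
- close_job(): hands the job in; it is judged then, once.
Trained networks look in a picture, given as the dict that the camera call returned (one of the last four; its "shot" number tells which), for a name from the list of things; names that differ only in an ending like _2 or _b are one class to them, and where a whole thing is asked for, a point or a joint stands for the part that bears it (a point fixed in the world has none). Each returns a list of dicts, best first, with "conf" (0 to 1); they miss things now and then, are a little off and sometimes report something else, mostly with a low value. They report only what shows in the picture. A call takes as long as a camera call.
- look_for(picture, target): "rect" ([centre column, centre row, width, height] in pixels, round what is visible of it).
- trace(picture, target): "pixels" (400x640 bool, what is visible of it) and "rect" ([centre column, centre row, width, height] in pixels, round what is visible of it).
- tip_of(picture, target): "centre" ([column, row] in pixels: a listed point, or the origin of a listed thing).
The state is a dict: "time": time; "joint_positions": joint angles; "dq": joint speeds; "tau": joint torques, N m; "tool_pos": TCP position; "tcp_rot": TCP orientation; "contact_force": force on the tool from outside, world axes, zero at the start; "moment": the same for the moment, N m; "grip_width": finger opening in mm; "finger_force": force on a finger pad.
Only numpy, scipy, OpenCV 4.12 (cv2) and the standard library are available. Lean on these libraries where they do the work, as an engineer would, in place of code of your own. Each camera call takes 0.05 s, during which the arm holds its last target. There are 200 camera calls.

## Working session

There is one attempt and no reset: what is moved stays moved. The work goes in short steps, Python scripts to look and compute and a shell command to move; the robot and the scene stay as the last step left them, time stands still between calls to the robot, and variables do not carry over. Pictures are saved under pics/ and viewed, at most 10 in all, crops included, and the job is handed in when it is done.

```bash
mkdir -p pics; cat > h.py <<'E'
from plant import *
import numpy as np, cv2
def tri(obs):
    # obs: list of (pic, [u,v])
    A=[];b=[]
    for p,c in obs:
        K=np.array(p["intrinsics"]);T=np.array(p["pose"])
        d=T[:3,:3]@np.linalg.solve(K,[c[0],c[1],1]);d/=np.linalg.norm(d)
        M=np.eye(3)-np.outer(d,d);A.append(M);b.append(M@T[:3,3])
    X=np.linalg.lstsq(np.vstack(A),np.hstack(b),rcond=None)[0]
    return X,[round(float(np.linalg.norm(M@X-bb)),1) for M,bb in zip(A,b)]
def plane(p,c,z):
    K=np.array(p["intrinsics"]);T=np.array(p["pose"])
    d=T[:3,:3]@np.linalg.solve(K,[c[0],c[1],1]);o=T[:3,3]
    return o+d*(z-o[2])/d[2]
def proj(p,X):
    K=np.array(p["intrinsics"]);T=np.linalg.inv(np.array(p["pose"]))
    q=K@(T[:3,:3]@np.array(X)+T[:3,3]);return q[:2]/q[2]
def save(p,n): cv2.imwrite("pics/"+n,cv2.cvtColor(p["color"],cv2.COLOR_RGB2BGR))
E
python3 - <<'E'
from h import *
np.set_printoptions(precision=1,suppress=True)
P={n:capture(n) for n in("scene","side","wrist")}
for n in P: save(P[n],n+"0.png"); print(n,np.array(P[n]["pose"])[:3,3])
for t in "toolbox lid_hinge lid_edge clip_left_tip clip_right_tip mug jar stick".split():
    L=[]
    for n in P:
        r=tip_of(P[n],t)
        for q in r[:2]: print(t,n,np.round(q["centre"],1),round(q["conf"],2))
        if r and r[0]["conf"]>.4: L.append((P[n],r[0]["centre"]))
    if len(L)>1: print("  ->",*tri(L))
print(get_obs()["time"],get_obs()["tool_pos"],get_obs()["tcp_rot"])
E
```

```text
scene [1182.8   29.8  911.4]
side [390.2 699.1 458.3]
wrist [525.6  67.4 382.1]
toolbox scene [357.7 246.2] 0.89
toolbox side [289.7 239.9] 0.69
toolbox wrist [341.8  95.3] 0.94
  -> [554.2  81.1   4.7] [0.9, 2.9, 3.0]
lid_hinge scene [356.4 246.9] 0.65
lid_hinge side [266.3 205.6] 0.96
lid_hinge wrist [411.1 106.3] 0.88
  -> [605.8  71.4  76.7] [2.1, 1.3, 2.0]
lid_edge scene [354.7 225.8] 0.63
lid_edge side [248.  156.1] 0.63
lid_edge wrist [518.9 121.8] 0.88
  -> [635.7  63.9 183.4] [3.7, 4.5, 5.5]
clip_left_tip scene [386.5 223.2] 0.81
clip_left_tip side [290.6 243.3] 0.74
clip_left_tip side [224.7 141.5] 0.67
  -> [532.3 146.9  51.4] [6.8, 6.8]
clip_right_tip scene [369.7 188.4] 0.39
clip_right_tip side [268.1 123.7] 0.78
clip_right_tip wrist [484.2 232.6] 0.68
clip_right_tip wrist [413.5 107.2] 0.29
  -> [607.5   8.9 226. ] [0.4, 0.4]
mug scene [265.7 240.3] 0.71
mug side [320.5 195.3] 0.55
mug wrist [326. 273.] 0.6
  -> [ 531.8 -131.5   -3.4] [0.3, 4.2, 4.2]
jar scene [453.3 280.7] 0.94
jar side [206.7 311.4] 0.95
  -> [644.2 285.3  -1. ] [3.9, 3.9]
stick scene [372.2 193.7] 0.83
stick side [371.6 263.5] 0.55
stick wrist [178.7  62.8] 0.64
stick wrist [515.7 123.4] 0.55
  -> [383.5 118.6  -6.1] [5.3, 3.2, 7.4]
1.35 [525.    0.  404.7] [3.1 0.  1.6]
```

View pictures.

View pics/side0.png

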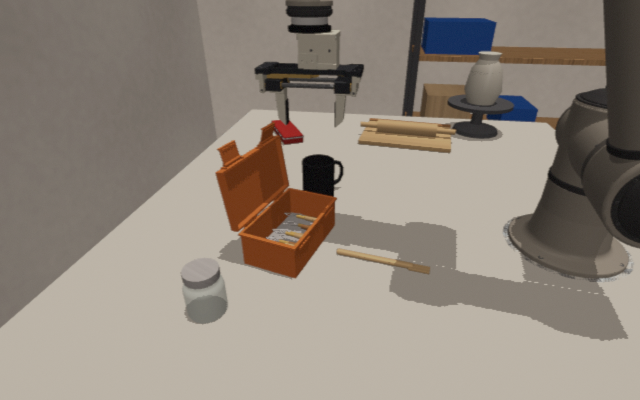

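View pics/wrist0.png

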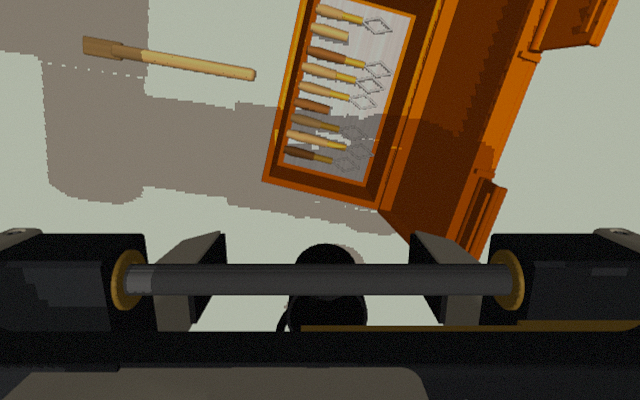

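View pics/scene0.png

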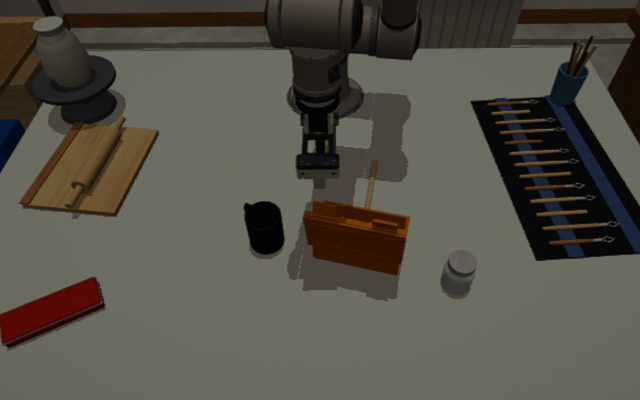

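```bash
cat > fit.py <<'E'
from h import *
from scipy.optimize import least_squares
N="toolbox lid_hinge lid_edge clip_left_tip clip_right_tip".split()
def model(v):
    x,y,w,t,a,b=v
    def lid(r,h): # along plate, off plate (towards outer)
        return 58-r*np.cos(t)+h*np.sin(t), 74+r*np.sin(t)+h*np.cos(t)
    def clip(p): # lid-frame of shut geometry: hinge at x=-62.5,z=80 -> r=120.5,h=6; tip outer face offset ~3 mm
        r=120.5+31*np.sin(p)+1.5*np.cos(p); h=6-31*np.cos(p)+1.5*np.sin(p)
        return lid(r,h)
    X,Z=lid(116,14); cl=clip(a); cr=clip(b)
    B=np.array([[0,0,0],[58,0,74],[X,0,Z],[cl[0],58,cl[1]],[cr[0],-58,cr[1]]])
    c,s=np.cos(w),np.sin(w)
    return B@np.array([[c,s,0],[-s,c,0],[0,0,1]])+[x,y,0]
def fit(P,v0,free=(0,1,2,3,4,5),dets=None):
    O=[]
    for n in P:
        for i,t in enumerate(N):
            for q in tip_of(P[n],t)[:2]:
                if q["conf"]>.25: O.append((n,i,np.array(q["centre"]),q["conf"]))
    v0=np.array(v0,float);free=list(free)
    M0=model(v0); O=[o for o in O if np.linalg.norm(proj(P[o[0]],M0[o[1]])-o[2])<40]
    def f(u):
        v=v0.copy();v[free]=u;M=model(v)
        return np.hstack([(proj(P[n],M[i])-c)*np.sqrt(k) for n,i,c,k in O])
    s=least_squares(f,v0[free],loss="soft_l1",f_scale=1.5)
    v=v0.copy();v[free]=s.x;M=model(v)
    for n,i,c,k in O: print(N[i],n,np.round(c),round(k,2),np.round(proj(P[n],M[i])-c,1))
    return v
E
python3 - <<'E'
from fit import *
np.set_printoptions(precision=3,suppress=True)
P={n:capture(n) for n in("scene","side","wrist")}
v=fit(P,[554,81,-.19,1.72,1.5,1.5]);print(v);print(model(v))
# rim corners overlay
for n in P:
    im=cv2.cvtColor(P[n]["color"],cv2.COLOR_RGB2BGR).copy()
    c,s=np.cos(v[2]),np.sin(v[2])
    for bx in(-58,58):
        for by in(-99,99):
            q=proj(P[n],[v[0]+c*bx-s*by,v[1]+s*bx+c*by,70]);cv2.circle(im,tuple(int(k) for k in q),2,(255,255,0),-1)
    for m in model(v): cv2.circle(im,tuple(int(k) for k in proj(P[n],m)),2,(0,255,0),-1)
    P[n]["im"]=im
a=cv2.resize(P["side"]["im"][110:280,190:350],(400,425));b=cv2.resize(P["wrist"]["im"][0:270,260:620],(400,300))
o=np.zeros((425,800,3),np.uint8);o[:,:400]=a;o[:300,400:]=b;cv2.imwrite("pics/ov1.png",o)
E
```

```text
toolbox scene [360. 247.] 0.8 [-0.9 -1.6]
lid_hinge scene [357. 249.] 0.65 [-3.1 -1.7]
lid_edge scene [356. 225.] 0.63 [-4.2  2.1]
clip_left_tip scene [384. 224.] 0.73 [-0.  -1.7]
clip_right_tip scene [325. 204.] 0.72 [-1.2 -0.2]
clip_right_tip scene [356. 224.] 0.7 [-32.5 -20.2]
toolbox side [294. 240.] 0.82 [-1.   2.2]
lid_hinge side [266. 206.] 0.56 [-0.4 -0.4]
lid_edge side [247. 152.] 0.71 [-0.  -0.3]
clip_left_tip side [226. 142.] 0.89 [-1.1  2. ]
clip_right_tip side [268. 124.] 0.55 [-0.5  1.3]
lid_hinge wrist [408. 107.] 0.76 [ 0.5 -0.3]
lid_edge wrist [516. 120.] 0.69 [-0.5 -0.2]
clip_right_tip wrist [485. 231.] 0.81 [ 0.3 -0.7]
[549.637  82.759  -0.24    1.735   1.68    1.124]
[[549.637  82.759   0.   ]
 [605.978  68.986  74.   ]
 [637.838  61.197 186.144]
 [654.197 116.906 221.335]
 [610.126   8.263 222.084]]
```

View pics/ov1.png

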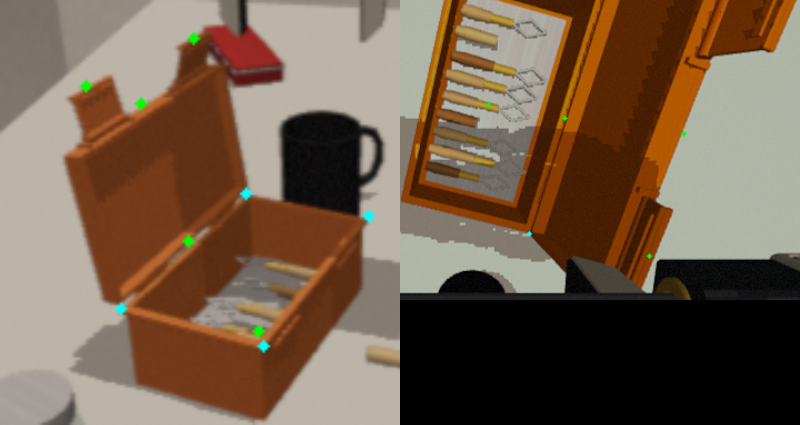

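```bash
python3 -m inch '[[0,0,-0.02,-0.12,0],[0.01,0.03,-0.02,-0.24,0],[0.02,0.06,-0.02,-0.36,0],[0.03,0.09,-0.02,-0.48,0],[0.04,0.12,-0.02,-0.6,0],[0.0555,0.137,-0.02,-0.72,0],[0.0555,0.137,-0.02,-0.84,0],[0.0555,0.137,-0.02,-0.96,0]]'; python3 -m inch '[[0,0,0,-0.12,0],[0,0,0,-0.24,0],[0,0,0,-0.371,0],[0,0,0,-0.371,0],[0,0,0,-0.371,0]]'
```

```text
time: 2.92
tool_pos: [662.9, 56.5, 423.5]
tcp_rot: [-3.141, -0.001, 2.538]
contact_force: [-0.5, 0.7, -0.4]
grip_width: 43.0
finger_force: 0.0
time: 3.33
tool_pos: [662.0, 55.5, 424.6]
tcp_rot: [3.142, -0.0, 2.898]
contact_force: [-0.3, -0.4, -0.4]
grip_width: 9.8
finger_force: 0.0
```

```bash
python3 -m inch '[[0,0,0.035,0,0],[0,0,0.07,0,0],[0,0,0.0745,0,0],[0,0,0.0745,0,0],[0.006,0,0.0745,0,0],[0.012,0,0.0745,0,0],[0.015,0,0.0745,0,0],[0.015,0,0.0745,0,0]]'; python3 - <<'E'
import numpy as np
for t in np.arange(1.55,-.01,-.07):
    r=98;print(round(t,2),round(106.2-(58-r*np.cos(t)+14*np.sin(t))),round(246.6-(74+r*np.sin(t)+14*np.cos(t))),end=' | ')
E
```

```text
time: 4.0
tool_pos: [647.0, 59.4, 352.4]
tcp_rot: [3.141, 0.003, 2.902]
contact_force: [0.6, 0.3, 0.0]
grip_width: 0.4
finger_force: 0.0
1.55 36 74 | 1.48 43 74 | 1.41 50 74 | 1.34 57 74 | 1.27 64 75 | 1.2 71 76 | 1.13 77 78 | 1.06 84 80 | 0.99 90 83 | 0.92 96 86 | 0.85 102 90 | 0.78 108 94 | 0.71 113 98 | 0.64 118 103 | 0.57 123 108 | 0.5 127 113 | 0.43 131 119 | 0.36 135 125 | 0.29 138 131 | 0.22 141 138 | 0.15 143 144 | 0.08 145 151 | 0.01 146 158 |
```

```bash
python3 -m inch '[[0.004,0,0,0,0],[0.008,0,0,0,0],[0.012,0,0,0,0],[0.017,0,0,0,0],[0.022,0,0,0,0],[0.028,0,0,0,0],[0.035,0,0,0,0],[0.042,0,0,0,0]]'
```

```text
time: 4.67
tool_pos: [605.9, 69.3, 350.0]
tcp_rot: [-3.142, -0.0, 2.902]
contact_force: [1.0, 0.2, -0.3]
grip_width: 0.5
finger_force: 0.5
```

```bash
python3 - <<'E'
from fit import *
P={n:capture(n) for n in("side","scene")}
v=fit(P,[549.6,82.8,-.24,1.3,1.68,1.12]);print(v)
a=P["side"]["color"][60:280,170:400];cv2.imwrite("pics/s2.png",cv2.resize(a[:,:,::-1],(690,600)))
E
```

```text
toolbox side [294. 241.] 0.86 [0.1 2.7]
lid_hinge side [265. 203.] 0.97 [-0.3  5.2]
lid_edge side [269. 159.] 0.83 [ 1.3 -2.7]
clip_left_tip side [258. 149.] 0.77 [-0.8  1.9]
clip_right_tip side [294. 132.] 0.6 [-0.4  0.7]
toolbox scene [358. 245.] 0.59 [2.  0.1]
lid_hinge scene [359. 247.] 0.96 [-0.4  0.1]
lid_edge scene [362. 203.] 0.64 [-0.8  2. ]
clip_left_tip scene [394. 198.] 0.48 [-0.7 -2.4]
clip_right_tip scene [338. 183.] 0.62 [-4.5 -0.2]
[ 5.47634694e+02  8.52438889e+01 -1.24425977e-01  1.28540566e+00
  1.98802500e+00  1.19478729e+00]
```

View pics/s2.png

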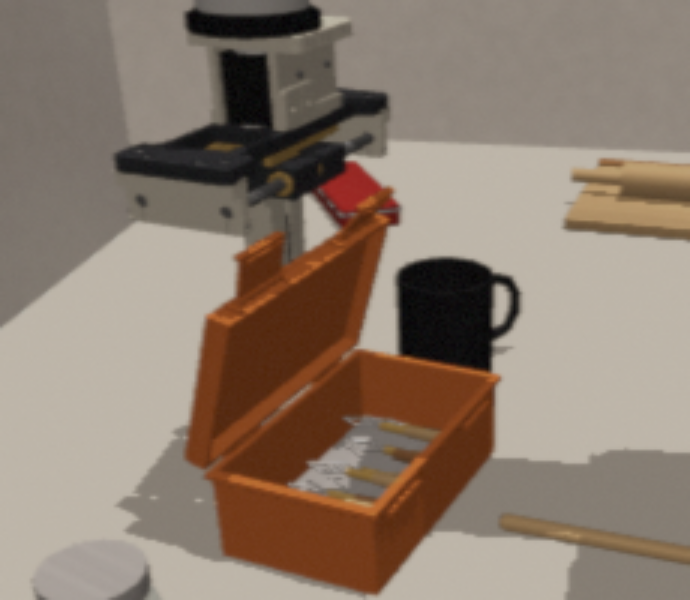

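```bash
python3 -m inch '[[0.007,0,0.0005,0,0],[0.014,0,0.0015,0,0],[0.02,0,0.0035,0,0],[0.027,0,0.0055,0,0],[0.033,0,0.0085,0,0],[0.039,0,0.0115,0,0],[0.045,0,0.0155,0,0],[0.051,0,0.0195,0,0]]'; python3 -m inch '[[0.005,0,0.004,0,0],[0.01,0,0.009,0,0],[0.015,0,0.014,0,0],[0.019,0,0.019,0,0],[0.023,0,0.025,0,0],[0.027,0,0.031,0,0],[0.03,0,0.037,0,0],[0.033,0,0.044,0,0]]'; python3 -m inch '[[0.001,0,0.003,0,0],[0.002,0,0.006,0,0],[0.003,0,0.009,0,0],[0.004,0,0.012,0,0],[0.004,0,0.015,0,0],[0.004,0,0.017,0,0],[0.004,0,0.018,0,0],[0.004,0,0.018,0,0]]'
```

```text
time: 5.93
tool_pos: [556.4, 81.4, 330.4]
tcp_rot: [3.141, 0.0, 2.902]
contact_force: [1.5, 0.2, -0.6]
grip_width: 0.8
finger_force: 0.3
time: 6.6
tool_pos: [524.8, 89.1, 286.2]
tcp_rot: [3.142, 0.0, 2.902]
contact_force: [0.1, 0.3, 0.1]
grip_width: 0.4
finger_force: 0.2
time: 7.27
tool_pos: [521.2, 89.9, 268.5]
tcp_rot: [-3.142, -0.0, 2.902]
contact_force: [0.6, -0.4, -0.3]
grip_width: 0.3
finger_force: 0.0
```

```bash
python3 -m inch '[[0,0,0.0005,0,0],[0,0,0.001,0,0],[0,0,0.0015,0,0],[0,0,0.002,0,0],[0,0,0.0025,0,0],[0,0,0.0025,0,0]]';python3 -m inch '[[0,0,0.0002,0,0],[0,0,0.0004,0,0],[0,0,0.0006,0,0],[0,0,0.0006,0,0]]'
```

```text
time: 7.77
tool_pos: [521.2, 90.0, 266.3]
tcp_rot: [3.142, 0.0, 2.902]
contact_force: [-0.3, 0.1, 0.7]
grip_width: 0.3
finger_force: 0.2
time: 8.1
tool_pos: [521.1, 90.0, 266.2]
tcp_rot: [3.142, 0.001, 2.902]
contact_force: [-2.3, -0.2, 5.4]
grip_width: 0.4
finger_force: 3.0
```

```bash
python3 -m inch '[[0,0,0.0003,0,0],[0,0,0.0006,0,0],[0,0,0.001,0,0],[0,0,0.001,0,0],[0,0,0.001,0,0]]';python3 -m inch '[[0,0,-0.01,0,0],[0,0,-0.03,0,0],[0,0,-0.05,0,0],[0,0,-0.08,0,0.5],[0,0,-0.08,0,1],[0,0,-0.08,0,1],[0,0,-0.08,0,1],[0,0,-0.08,0,1]]'
python3 - <<'E'
from fit import *
P={n:capture(n) for n in("side","scene","wrist")}
v=fit(P,[549.6,82.8,-.24,0.01,1.6,1.12]);print(v.round(3));print(model(v).round(1))
v=fit(P,[549.6,82.8,-.24,0.0,1.6,1.12],(0,1,2,4,5));print(v.round(3))
a=cv2.resize(P["side"]["color"][150:280,210:370,::-1],(400,325));b=cv2.resize(P["wrist"]["color"][:,:,::-1],(400,250))
o=np.zeros((325,800,3),np.uint8);o[:,:400]=a;o[:250,400:]=b;cv2.imwrite("pics/s3.png",o)
E
```

```text
time: 8.52
tool_pos: [521.1, 90.0, 266.0]
tcp_rot: [3.141, 0.001, 2.902]
contact_force: [-4.8, -0.4, 13.8]
grip_width: 0.5
finger_force: 6.6
time: 9.18
tool_pos: [520.8, 89.9, 343.6]
tcp_rot: [-3.141, -0.002, 2.902]
contact_force: [0.1, -0.5, 0.1]
grip_width: 29.3
finger_force: 0.0
toolbox side [291. 240.] 0.67 [2.2 3.1]
lid_hinge side [267. 204.] 0.66 [-1.6  2. ]
lid_edge side [317. 214.] 0.56 [ 0.2 -6.1]
lid_edge side [320. 195.] 0.54 [-2.2 12.6]
clip_left_tip side [321. 232.] 0.66 [1.  3.5]
toolbox scene [360. 247.] 0.75 [-0.4 -0.8]
lid_hinge scene [356. 250.] 0.77 [-2.  -1.9]
clip_left_tip scene [397. 198.] 0.54 [-2.6 -0.3]
clip_right_tip scene [344. 193.] 0.41 [-0.4 -0.8]
toolbox wrist [321. 211.] 0.78 [-1.   0.8]
lid_hinge wrist [319. 305.] 0.93 [0.5 0.1]
lid_edge wrist [323. 173.] 0.57 [-1.  -0.3]
clip_left_tip wrist [404. 120.] 0.79 [2.1 0.2]
clip_right_tip wrist [242. 122.] 0.84 [-0.2  0.3]
[ 5.50091e+02  8.38850e+01 -2.52000e-01  7.80000e-02  1.13200e+00
  8.82000e-01]
[[550.1  83.9   0. ]
 [606.3  69.4  74. ]
 [495.3  98.   97. ]
 [476.2 162.8  79.8]
 [450.5  49.6  72.8]]
toolbox side [291. 240.] 0.67 [1.4 2.8]
lid_hinge side [267. 204.] 0.66 [-2.5  1.8]
lid_edge side [317. 214.] 0.56 [ 0.  -2.2]
lid_edge side [320. 195.] 0.54 [-2.4 16.5]
clip_left_tip side [321. 232.] 0.66 [1.4 1.8]
toolbox scene [360. 247.] 0.75 [-0.8 -0.1]
lid_hinge scene [356. 250.] 0.77 [-2.2 -1.1]
clip_left_tip scene [397. 198.] 0.54 [-2.8 -1.4]
clip_right_tip scene [344. 193.] 0.41 [-0.7  0.7]
toolbox wrist [321. 211.] 0.78 [-1.4  2.9]
lid_hinge wrist [319. 305.] 0.93 [0.6 2.4]
lid_edge wrist [323. 173.] 0.57 [-2.1 -1.6]
clip_left_tip wrist [404. 120.] 0.79 [ 2.  -0.4]
clip_right_tip wrist [242. 122.] 0.84 [ 0.3 -0.4]
[ 5.52069e+02  8.30740e+01 -2.46000e-01  0.00000e+00  1.61500e+00
  1.09100e+00]
```

View pics/s3.png

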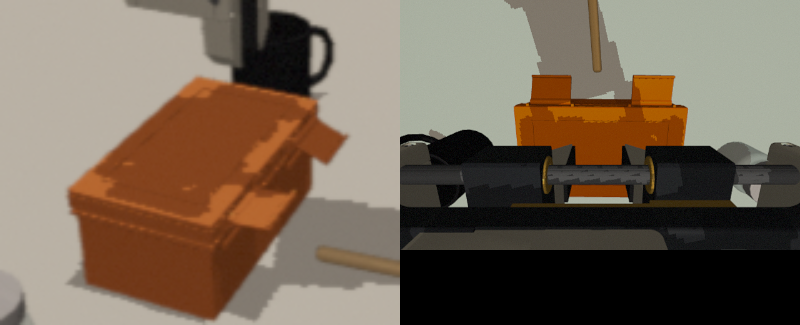

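```bash
python3 -m inch '[[0.03,0.001,0,0,1],[0.055,0.001,0,0,1],[0.067,0.001,0,0,1],[0.067,0.001,0.03,0,1],[0.067,0.001,0.06,0,1],[0.067,0.001,0.07,0,1],[0.067,0.001,0.07,0,1],[0.067,0.001,0.07,0,1]]'
```

```text
time: 11.5
tool_pos: [456.4, 106.9, 274.6]
tcp_rot: [-3.141, -0.001, 2.902]
contact_force: [0.2, -0.7, 0.7]
grip_width: 91.9
finger_force: 0.0
```

```bash
python3 - <<'E'
from h import *
P={n:capture(n) for n in("side","wrist")}
a=cv2.resize(P["side"]["color"][110:280,210:400,::-1],(400,358));b=cv2.resize(P["wrist"]["color"][:,:,::-1],(400,250))
o=np.zeros((358,800,3),np.uint8);o[:,:400]=a;o[:250,400:]=b;cv2.imwrite("pics/s4.png",o);print(get_obs()["grip_width"],get_obs()["tool_pos"])
E
```

```text
91.81579506715381 [456.86514439 106.86491546 275.64304813]
```

View pics/s4.png

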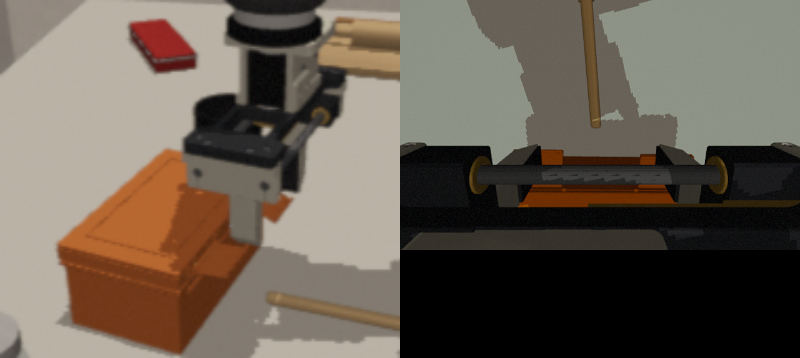

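```bash
python3 -m inch '[[0,0,0.005,0,1],[0,0,0.01,0,1],[0,0,0.0135,0,1],[0,0,0.0175,0,1],[-0.0005,0,0.0215,0,1],[-0.002,0,0.025,0,1],[-0.003,0,0.029,0,1],[-0.003,0,0.029,0,1]]'; python3 -m inch '[[-0.0025,0,0.003,0,1],[-0.005,0,0.006,0,1],[-0.0075,0,0.0085,0,1],[-0.009,0,0.0115,0,1],[-0.0105,0,0.015,0,1],[-0.0115,0,0.0185,0,1],[-0.0115,0,0.0195,0,1],[-0.0115,0,0.0195,0,1]]'
```

```text
time: 12.27
tool_pos: [459.5, 106.0, 245.0]
tcp_rot: [-3.142, 0.0, 2.902]
contact_force: [0.7, 0.2, 0.4]
grip_width: 91.8
finger_force: 0.4
time: 12.93
tool_pos: [473.6, 102.6, 229.3]
tcp_rot: [3.14, 0.012, 2.902]
contact_force: [3.2, -5.2, 22.8]
grip_width: 91.7
finger_force: 13.5
```

```bash
python3 -m inch '[[0,0,-0.003,0,1],[0.003,0,-0.004,0,1],[0.006,0,-0.004,0,1],[0.006,0,-0.004,0,1]]'; python3 - <<'E'
from fit import *
P={n:capture(n) for n in("side","wrist","scene")}
v=fit(P,[551,83.3,-.246,0.0,.4,.4],(0,1,2,4,5));print(v.round(3))
a=cv2.resize(P["side"]["color"][140:280,240:400,::-1],(400,350));b=cv2.resize(P["wrist"]["color"][:250,:,::-1],(400,156));b=cv2.resize(P["wrist"]["color"][90:230,220:420,::-1],(400,280))
o=np.zeros((358,800,3),np.uint8);o[:350,:400]=a;o[:280,400:]=b;cv2.imwrite("pics/s5.png",o)
E
```

```text
time: 13.27
tool_pos: [463.6, 105.0, 229.5]
tcp_rot: [-3.141, -0.002, 2.902]
contact_force: [-0.3, 0.3, -0.3]
grip_width: 91.9
finger_force: 0.0
toolbox side [293. 242.] 0.67 [0.2 1.1]
lid_hinge side [267. 208.] 0.56 [-1.6 -2.2]
clip_left_tip side [310. 246.] 0.76 [0.1 1.1]
toolbox wrist [318. 338.] 0.57 [ 0.9 -0. ]
clip_left_tip wrist [434. 289.] 0.59 [0.1 0.3]
clip_right_tip wrist [211. 290.] 0.72 [-0.3  0. ]
toolbox scene [358. 246.] 0.72 [ 1.2 -0. ]
lid_hinge scene [358. 249.] 0.69 [-3.2 -1.3]
clip_left_tip scene [394. 217.] 0.41 [-2.3 -2.4]
[ 5.50151e+02  8.38600e+01 -2.55000e-01  0.00000e+00  9.70000e-02
  2.30000e-02]
```

View pics/s5.png

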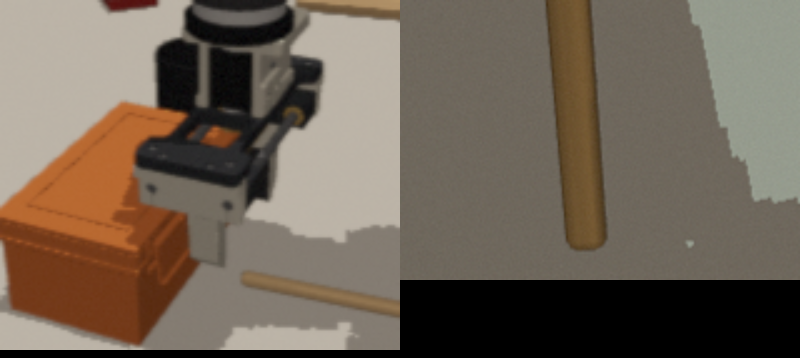

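```bash
python3 -m inch '[[0,0,0.003,0,1],[0,0,0.006,0,1],[-0.003,0,0.006,0,1],[-0.006,0,0.006,0,1],[-0.008,0,0.006,0,1],[-0.009,0,0.006,0,1],[-0.009,0,0.006,0,1],[-0.009,0,0.006,0,1]]'; python3 -m inch '[[-0.0004,0,0,0,1],[-0.0008,0,0,0,1],[-0.0012,0,0,0,1],[-0.0012,0,0,0,1]]'
```

```text
time: 14.83
tool_pos: [473.2, 102.7, 224.0]
tcp_rot: [-3.141, -0.001, 2.902]
contact_force: [-1.3, 1.7, -1.2]
grip_width: 92.0
finger_force: 0.8
time: 15.17
tool_pos: [474.3, 102.4, 224.0]
tcp_rot: [-3.141, -0.001, 2.902]
contact_force: [-2.7, 1.0, -2.0]
grip_width: 91.6
finger_force: 1.4
```

```bash
python3 -m inch '[[-0.0003,0,0,0,1],[-0.0006,0,0,0,1],[-0.0006,0,0,0,1]]'; python3 -m inch '[[-0.0003,0,0,0,1],[-0.0006,0,0,0,1],[-0.0006,0,0,0,1]]'
```

```text
time: 15.42
tool_pos: [475.0, 102.2, 224.1]
tcp_rot: [-3.141, -0.0, 2.902]
contact_force: [-4.0, 0.5, -2.2]
grip_width: 91.9
finger_force: 1.5
time: 15.67
tool_pos: [475.3, 102.1, 224.0]
tcp_rot: [-3.141, -0.001, 2.901]
contact_force: [-4.9, 2.1, -1.3]
grip_width: 91.8
finger_force: 2.5
```

```bash
python3 -m inch '[[-0.0002,0,0,0,1],[-0.0003,0,0,0,1],[-0.0003,0,0,0,1]]'; python3 -m inch '[[0.005,0,0,0,1],[0.02,0,0,0,1],[0.06,0,0,0,1],[0.06,0,0,0,1],[0.06,0,-0.04,0,1],[0.06,0,-0.08,0,1],[0.06,0,-0.08,0,1],[0.06,0,-0.08,0,1]]'; python3 - <<'E'
from fit import *
P={n:capture(n) for n in("side","wrist","scene")}
v=fit(P,[551,83.3,-.246,0.0,.05,.05],(0,1,2,4,5));print(v.round(3))
a=cv2.resize(P["side"]["color"][140:280,240:400,::-1],(400,350));b=cv2.resize(P["wrist"]["color"][:,:,::-1],(400,250))
o=np.zeros((358,800,3),np.uint8);o[:350,:400]=a;o[:250,400:]=b;cv2.imwrite("pics/s6.png",o)
E
```

```text
time: 15.92
tool_pos: [475.4, 102.1, 224.0]
tcp_rot: [-3.141, -0.002, 2.901]
contact_force: [-5.8, 1.3, -1.3]
grip_width: 92.0
finger_force: 2.8
time: 16.58
tool_pos: [418.7, 116.4, 306.7]
tcp_rot: [3.139, 0.008, 2.902]
contact_force: [0.4, -0.3, 0.1]
grip_width: 91.9
finger_force: 0.0
toolbox side [290. 239.] 0.92 [2.3 4. ]
lid_hinge side [264. 204.] 0.86 [0.5 1.9]
clip_left_tip side [307. 244.] 0.71 [1.3 2.1]
clip_right_tip side [307. 243.] 0.73 [ 23.1 -28.2]
clip_right_tip side [332. 214.] 0.66 [-1.4  1.7]
toolbox wrist [318. 324.] 0.92 [0.5 4.4]
lid_edge wrist [322. 337.] 0.84 [-1.2 -0.8]
clip_left_tip wrist [391. 294.] 0.89 [4.2 0.9]
clip_right_tip wrist [246. 298.] 0.83 [-1.   0.2]
toolbox scene [359. 245.] 0.66 [0.4 1.8]
lid_hinge scene [356. 248.] 0.91 [-1.7  0.9]
lid_edge scene [367. 202.] 0.78 [-0.3  0.3]
lid_edge scene [342. 206.] 0.37 [24.4 -3.1]
clip_left_tip scene [393. 217.] 0.35 [-1.7 -1.5]
clip_right_tip scene [341. 208.] 0.5 [-0.2  0.1]
[ 5.52047e+02  8.41190e+01 -2.49000e-01  0.00000e+00  5.40000e-02
 -7.80000e-02]
```

View pics/s6.png

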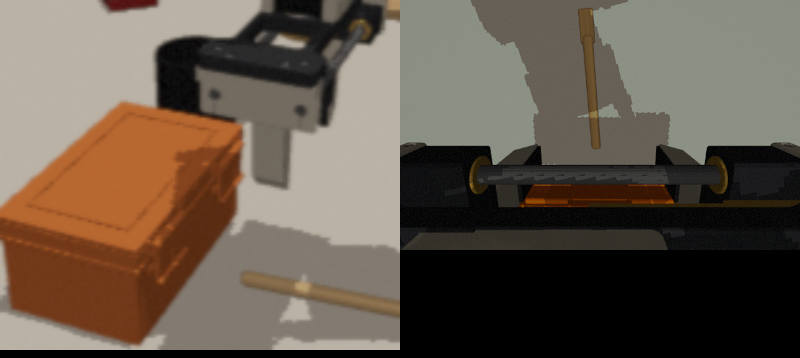

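```bash
python3 -m inch '[[0,0,0.03,0.03,1],[0,0,0.06,0.03,1],[0,0,0.08,0.03,1],[0,0,0.08,0.03,1],[-0.03,0,0.08,0.03,1],[-0.05,0,0.08,0.03,1],[-0.056,0,0.08,0.03,1],[-0.056,0,0.08,0.03,1]]'; python3 -m inch '[[-0.0005,0,0,0,1],[-0.001,0,0,0,1],[-0.001,0,0,0,1]]'; python3 -m inch '[[-0.0003,0,0,0,1],[-0.0006,0,0,0,1],[-0.0006,0,0,0,1]]'
```

```text
time: 18.15
tool_pos: [472.9, 102.8, 224.9]
tcp_rot: [3.141, 0.001, 2.871]
contact_force: [0.0, 0.1, 0.2]
grip_width: 91.7
finger_force: 0.0
time: 18.4
tool_pos: [472.4, 102.9, 224.5]
tcp_rot: [3.142, 0.0, 2.872]
contact_force: [-0.8, -0.4, -0.3]
grip_width: 91.6
finger_force: 0.0
time: 18.65
tool_pos: [473.5, 102.6, 224.3]
tcp_rot: [3.142, 0.0, 2.872]
contact_force: [-0.1, 0.2, 0.1]
grip_width: 91.6
finger_force: 0.0
```

```bash
python3 -m inch '[[-0.0003,0,0,0,1],[-0.0006,0,0,0,1],[-0.0006,0,0,0,1]]'; python3 -m inch '[[-0.0003,0,0,0,1],[-0.0005,0,0,0,1],[-0.0005,0,0,0,1]]'
```

```text
time: 18.9
tool_pos: [474.2, 102.4, 224.1]
tcp_rot: [-3.142, 0.0, 2.872]
contact_force: [-1.2, 0.4, 0.1]
grip_width: 91.9
finger_force: 0.0
time: 19.15
tool_pos: [474.5, 102.3, 224.1]
tcp_rot: [-3.142, -0.001, 2.872]
contact_force: [-1.1, 0.5, 0.9]
grip_width: 91.5
finger_force: 0.8
```

```bash
python3 -m inch '[[-0.0002,0,0,0,1],[-0.0004,0,0,0,1],[-0.0004,0,0,0,1]]'; python3 -m inch '[[-0.0002,0,0,0,1],[-0.0003,0,0,0,1],[-0.0003,0,0,0,1]]'
```

```text
time: 19.4
tool_pos: [474.7, 102.3, 224.0]
tcp_rot: [-3.141, -0.001, 2.872]
contact_force: [-2.5, 1.7, 1.5]
grip_width: 92.0
finger_force: 1.7
time: 19.65
tool_pos: [474.9, 102.2, 224.0]
tcp_rot: [-3.141, -0.001, 2.872]
contact_force: [-3.7, 1.7, 1.8]
grip_width: 91.5
finger_force: 2.6
```

```bash
python3 -m inch '[[0.003,0,0,0,1],[0.007,0,0,0,1],[0.007,0,0,-0.06,1],[0.007,0,0,-0.06,1],[0.004,0,0,-0.06,1],[0.002,0,0,-0.06,1],[0.0015,0,0,-0.06,1],[0.0015,0,0,-0.06,1]]'; python3 -m inch '[[-0.0003,0,0,0,1],[-0.0006,0,0,0,1],[-0.0006,0,0,0,1]]'; python3 -m inch '[[-0.0002,0,0,0,1],[-0.0004,0,0,0,1],[-0.0004,0,0,0,1]]'
```

```text
time: 20.32
tool_pos: [473.8, 102.5, 224.1]
tcp_rot: [-3.142, -0.001, 2.931]
contact_force: [-3.4, 1.0, 2.9]
grip_width: 91.8
finger_force: 1.5
time: 20.57
tool_pos: [474.0, 102.5, 224.0]
tcp_rot: [-3.141, -0.002, 2.931]
contact_force: [-5.1, 2.1, 2.6]
grip_width: 91.8
finger_force: 2.6
time: 20.82
tool_pos: [474.2, 102.4, 223.9]
tcp_rot: [-3.141, -0.002, 2.931]
contact_force: [-5.8, 1.2, 3.3]
grip_width: 92.0
finger_force: 3.0
```

```bash
python3 -m inch '[[0.005,0,0,0,1],[0.02,0,0,0,1],[0.06,0,0,0,1],[0.06,0,0,0,1],[0.06,0,-0.04,0,1],[0.06,0,-0.08,0,1],[0.06,0,-0.12,0,1],[0.06,0,-0.16,0,1]]'; python3 -m inch '[[0,0,0,0,1],[0,0,0,0,1],[0,0,0,0,1]]'; python3 - <<'E'
from fit import *
P={n:capture(n) for n in("side","wrist","scene")}
v=fit(P,[551,83.3,-.246,0.0,.05,.05],(0,1,2,4,5));print(v.round(3))
a=cv2.resize(P["side"]["color"][160:270,230:350,::-1],(400,367));b=cv2.resize(P["wrist"]["color"][:240,160:500,::-1],(400,282))
o=np.zeros((367,800,3),np.uint8);o[:,:400]=a;o[:282,400:]=b;cv2.imwrite("pics/s7.png",o)
E
```

```text
time: 21.48
tool_pos: [416.0, 114.7, 386.2]
tcp_rot: [-3.142, 0.002, 2.932]
contact_force: [1.2, 0.8, -0.3]
grip_width: 92.2
finger_force: 0.0
time: 21.73
tool_pos: [416.0, 114.7, 383.9]
tcp_rot: [-3.142, 0.001, 2.932]
contact_force: [0.1, 0.4, -0.2]
grip_width: 92.0
finger_force: 0.0
toolbox side [290. 242.] 0.98 [1.7 0.8]
lid_hinge side [267. 206.] 0.9 [-2.2 -0.1]
lid_edge side [318. 214.] 0.96 [-0.5 -1.7]
lid_edge side [292. 239.] 0.72 [ 25.4 -26.4]
clip_left_tip side [306. 244.] 0.8 [1.6 2.4]
clip_right_tip side [330. 218.] 0.56 [ 1.1 -1.9]
toolbox wrist [317. 288.] 0.89 [0.6 1.3]
lid_edge wrist [321. 285.] 0.59 [-0.3 -3. ]
clip_left_tip wrist [378. 257.] 0.69 [1.4 2.9]
clip_right_tip wrist [262. 255.] 0.79 [1.1 0.5]
toolbox scene [360. 248.] 0.57 [-0.1 -1.5]
lid_hinge scene [356. 247.] 0.95 [-1.4  0.8]
lid_edge scene [367. 201.] 0.73 [-0.2  1.9]
clip_left_tip scene [394. 220.] 0.58 [-1.8 -3.1]
clip_right_tip scene [343. 211.] 0.35 [-1. -4.]
[ 5.51581e+02  8.42870e+01 -2.67000e-01  0.00000e+00  2.50000e-02
 -5.10000e-02]
```

View pics/s7.png

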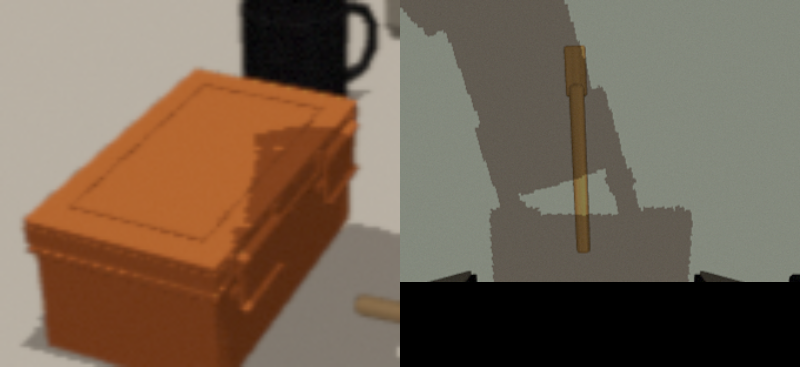

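The side view, at about (260–300, 250–300) and (320–350, 150–190), shows the lid level on the box and both clips flat against its front. The stick, mug and box look unmoved, and the gripper is clear of everything.

```bash
python3 -c "
from plant import *
print(close_job())"
```

```text
the job is handed in; nothing more can be done
None
```

The tool box is closed: the lid is fully shut and both clips lie flat. I only pushed, with at most about 23 N at the wrist in the readings, briefly, when a fingertip caught on a clip lip. In the pictures the box, mug and stick look unmoved; the jar was not rechecked, but the arm stayed clear of it. I handed the job in at about 22 s.

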